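Shake nutmegs over the two halves of a display tray

TASK

Pick up the copper shaker by its handle and shake its six nutmegs out evenly over the wooden tray, so that they all lie in the tray with at least two in each half. Do not touch the nutmegs with the gripper. Then stand the empty shaker upright on the counter again, beside the tray, and let go.

Things in the scene. Friction and masses are not known exactly. Their poses are not given: they have to be found in the camera images.
- copper_shaker_grip (a point): Copper shaker: open scoop-like copper box 95 x 94 mm, walls 44 mm high, 0.26 kg, flat underside, open front (mouth) facing its -x. Point: centre of the dark wooden handle bar, 80 mm above the underside, over the shaker's middle; bar along x, 14 mm wide (y), 20 mm high, from 40 mm in front of to 50 mm behind the point, 20 mm free below. z up. A steel twin with black handle stands empty nearby.
- copper_shaker_lip (a point): Middle of the lower lip of the copper shaker's 88 mm wide mouth: 47 mm in front of (-x) and 65 mm below the handle point; same axes. Mouth tipped down (about y) slowly by 15 to 19 degrees, the front row of nutmegs rolls out and the back row stays behind a sill; at 40 to 45 degrees all leave; a little shaking frees a stuck one. Carried level and smoothly it spills nothing.
- tray_mid (a point): Shallow wooden tray, pale paper lining, fixed to the counter: outside 186 (x) by 316 mm (y), walls 8 mm thick, 30 mm high; inside 170 by 300 mm. A divider 8 mm thick, 18 mm above the lining, runs along x through the middle, making two halves, +y and -y, centres 77 mm either side. Point: middle of the tray at its inner floor, 8 mm above the counter; z up.
- nutmeg0: A nutmeg: brown round nut 26 mm across, 10 g; one of six alike, at the start in the front row of the copper shaker (two rows of three). Origin at its centre; its axes have no meaning.
- nutmeg1: A nutmeg: brown round nut 26 mm across, 10 g; one of six alike, at the start in the front row of the copper shaker (two rows of three). Origin at its centre; its axes have no meaning.
- nutmeg2: A nutmeg: brown round nut 26 mm across, 10 g; one of six alike, at the start in the front row of the copper shaker (two rows of three). Origin at its centre; its axes have no meaning.
- nutmeg3: A nutmeg: brown round nut 26 mm across, 10 g; one of six alike, at the start in the back row of the copper shaker (two rows of three). Origin at its centre; its axes have no meaning.
- nutmeg4: A nutmeg: brown round nut 26 mm across, 10 g; one of six alike, at the start in the back row of the copper shaker (two rows of three). Origin at its centre; its axes have no meaning.
- nutmeg5: A nutmeg: brown round nut 26 mm across, 10 g; one of six alike, at the start in the back row of the copper shaker (two rows of three). Origin at its centre; its axes have no meaning.
There are look-alikes about, which are no part of the job. Leave any blue or pink look-alike of the nutmeg2 alone.

How it is judged (in metres and radians):
On the way:
1. the copper shaker is lifted off the counter with all six nutmegs in it (height (world z) of copper_shaker_grip above 0.11 m and distance between each of nutmeg0, nutmeg1, nutmeg2, nutmeg3, nutmeg4, nutmeg5 and copper_shaker_grip below 0.085 m), for 0.2 s.
At the end, for the whole second after the job is handed in: All six nutmegs lie at rest in the tray (centres inside its walls and under 45 mm above its floor), at least two in each of its halves, and the copper shaker stands on the counter, not in the tray, upright within about 10 degrees, released (x of nutmeg0 in the frame of tray_mid between -0.08 and 0.08 m and y of nutmeg0 in the frame of tray_mid between -0.148 and 0.148 m and z of nutmeg0 in the frame of tray_mid between 0.006 and 0.045 m and x of nutmeg1 in the frame of tray_mid between -0.08 and 0.08 m and y of nutmeg1 in the frame of tray_mid between -0.148 and 0.148 m and z of nutmeg1 in the frame of tray_mid between 0.006 and 0.045 m and x of nutmeg2 in the frame of tray_mid between -0.08 and 0.08 m and y of nutmeg2 in the frame of tray_mid between -0.148 and 0.148 m and z of nutmeg2 in the frame of tray_mid between 0.006 and 0.045 m and x of nutmeg3 in the frame of tray_mid between -0.08 and 0.08 m and y of nutmeg3 in the frame of tray_mid between -0.148 and 0.148 m and z of nutmeg3 in the frame of tray_mid between 0.006 and 0.045 m and x of nutmeg4 in the frame of tray_mid between -0.08 and 0.08 m and y of nutmeg4 in the frame of tray_mid between -0.148 and 0.148 m and z of nutmeg4 in the frame of tray_mid between 0.006 and 0.045 m and x of nutmeg5 in the frame of tray_mid between -0.08 and 0.08 m and y of nutmeg5 in the frame of tray_mid between -0.148 and 0.148 m and z of nutmeg5 in the frame of tray_mid between 0.006 and 0.045 m and y of any of nutmeg1, nutmeg2, nutmeg3, nutmeg4, nutmeg5 in the frame of tray_mid above 0.008 m and y of any of nutmeg1, nutmeg2, nutmeg3, nutmeg4, nutmeg5 in the frame of tray_mid below -0.008 m and y of any of nutmeg0, nutmeg2, nutmeg3, nutmeg4, nutmeg5 in the frame of tray_mid above 0.008 m and y of any of nutmeg0, nutmeg2, nutmeg3, nutmeg4, nutmeg5 in the frame of tray_mid below -0.008 m and y of any of nutmeg0, nutmeg1, nutmeg3, nutmeg4, nutmeg5 in the frame of tray_mid above 0.008 m and y of any of nutmeg0, nutmeg1, nutmeg3, nutmeg4, nutmeg5 in the frame of tray_mid below -0.008 m and y of any of nutmeg0, nutmeg1, nutmeg2, nutmeg4, nutmeg5 in the frame of tray_mid above 0.008 m and y of any of nutmeg0, nutmeg1, nutmeg2, nutmeg4, nutmeg5 in the frame of tray_mid below -0.008 m and y of any of nutmeg0, nutmeg1, nutmeg2, nutmeg3, nutmeg5 in the frame of tray_mid above 0.008 m and y of any of nutmeg0, nutmeg1, nutmeg2, nutmeg3, nutmeg5 in the frame of tray_mid below -0.008 m and y of any of nutmeg0, nutmeg1, nutmeg2, nutmeg3, nutmeg4 in the frame of tray_mid above 0.008 m and y of any of nutmeg0, nutmeg1, nutmeg2, nutmeg3, nutmeg4 in the frame of tray_mid below -0.008 m and linear speed of each of nutmeg0, nutmeg1, nutmeg2, nutmeg3, nutmeg4, nutmeg5 below 0.03 m/s and height (world z) of copper_shaker_grip between 0.073 and 0.0845 m and angle between copper_shaker_grip's own z axis and vertical below 0.18 rad); the robot touches nothing.
It fails at once if the gripper's fingers touch a nutmeg (contact force between the fingers and nutmeg0 above 0.3 N or contact force between the fingers and nutmeg1 above 0.3 N or contact force between the fingers and nutmeg2 above 0.3 N or contact force between the fingers and nutmeg3 above 0.3 N or contact force between the fingers and nutmeg4 above 0.3 N or contact force between the fingers and nutmeg5 above 0.3 N).
It also fails if it takes over 64 s, if anything falls off the work surface, if the arm or the gripper's body presses on something with over 40 N, if the wrist force passes 120 N, or if a joint passes its speed limit or range.

ROBOT

A 7-joint arm with a two-finger parallel gripper is mounted at the origin on the work surface. World frame = base frame: x ahead of the robot, y to its left, z up, the work surface at z = 0. Lengths are in m, angles in degrees, forces in N, time in s.
With the tool pointing down it reaches from about 0.425 to 0.875 m from the base axis. Payload 4.7 kg.
Tool frame: the origin (TCP) lies at the very end of the fingers, on their centre line; the grasp point (between the pads) lies 19 mm behind it; z points along the fingers, y is the line along which they close (so a half turn about z gives the same grasp; the last joint's range is limited). The gripper opens to 87 mm and grips with 3 to 60 N. Pads are 19 mm wide; open, the fingers measure 117 mm over their backs; the gripper's body (75 mm by 190 mm) begins 51 mm behind the grasp point.
Start: joints at [-71.557, 18.392, -4.016, 83.108, 1.295, 78.541, -3.26], TCP at [0.197, 0.619, 0.223] pointing down, gripper open.
Joint ranges: [-163.93, 163.93], [-17.29, 119.83], [-79.2, 71.16], [3.27, 140.29], [-89.18, 269.18], [5.43, 117.66], [-154.24, 154.24]. Speed limits (degrees/s): [147.25, 147.25, 180, 180, 180, 180, 180].

INTERFACE

Orientations are given as [roll, pitch, yaw] about the fixed x, y, z axes, in that order (R = Rz(yaw) Ry(pitch) Rx(roll)).
In Python, from cell import get_obs, eyes, env gives the robot as it stands.
- The arm moves only by the tool servo_tool, never from a script. Its argument "series" is a list that holds one entry, the list of rows, each a list of 7 numbers: the shift along the tool's x, y, z in units of 300 mm (1.0 is 300 mm), then the turn, a rotation vector about the tool's x, y, z in units of pi rad (1.0 is pi rad), then the opening, from 0 (shut) to 1 (fully open). In form: [[[tx, ty, tz, wx, wy, wz, gripper], ...]]. A call has 1 to 12 rows; each row is the pose to reach, as a shift and turn from the pose commanded when the call began, along the tool's axes at that moment, turning the shorter way round; what a row does not reach only later rows make up. A row lasts 1/12 s, in which the tool goes at most 41.7 mm and 7.16 degrees, less where a joint would pass 70% of its speed; a pose out of reach is approached as far as the arm can. A call with a number of a shift or a turn outside -1 to 1 is refused whole. A call with a gripper value outside its range is refused whole. The fingers move at their own pace and stop on an object; "grip_force" is the grip in N (left out, the last holds). Time passes only in rows, so rows that repeat a pose let the fingers close. It gives the time, the measured TCP pose, the force, the opening and the grip force at its end, in the units of the state.
- get_obs(): the state, without advancing time (a new reading comes with each control period).
- eyes.read_camera(name): name is "scene" or "top" or "wrist"; returns a dict with "frame" (420x560x3 uint8, red, green, blue), "depth" (420x560 float32, m along the optical axis (not along the pixel's ray), 0 where there is no reading), "fx", "fy", "cx", "cy" (pixels), "distortion" ([k1, k2, p1, p2, k3] as OpenCV has them; the pictures are not rectified), "origin" and "rotation" of the camera in the world; the wrist camera has in their place "mount" (4x4, takes a point from camera to tool coordinates, whose origin is the TCP and whose axes are the flange's). Camera axes: x right, y down, z forward; pixel columns grow to the right and rows downward; lengths in m; the calibration is good to about 2 mm. A picture is of the moment at which its call begins: read the wrist's pose just before it.
- env.sign_off(): hands the job in; it is judged then, once.
The state is a dict: "time_s": time; "qpos": joint angles; "joint_velocities": joint speeds; "effort": joint torques, N m; "tool_pos": TCP position; "tool_rot": TCP orientation; "force": force on the tool from outside, world axes, zero at the start; "wrist_torque": the same for the moment, N m; "grip_width": finger opening in m; "grasp_force": force on a finger pad.
Only numpy, scipy, OpenCV 4.12 (cv2) and the standard library are available. Lean on these libraries where they do the work, as an engineer would, in place of code of your own. Each camera call takes 0.05 s, during which the arm holds its last target. There are 200 camera calls.

## Working session

There is one attempt and no reset: what is moved stays moved. The work goes in short steps, Python scripts to look and compute and a tool call to move; the robot and the scene stay as the last step left them, time stands still between calls to the robot, and variables do not carry over. Pictures are saved under pics/ and viewed, at most 10 in all, crops included, and the job is handed in when it is done.

Besides the shell and the picture viewer there is one more tool, called after ">>>" in YAML: its name, and indented under it one key for each argument. servo_tool: Moves the arm, as the interface text tells. Shifts and turns lie within -1 to 1; 1 stands for 300 mm of shift or pi rad of turn. Its arguments: {"type":"object","properties":{"series":{"type":"array"},"grip_force":{"type":"number"}},"required":["series"]}

```bash
mkdir -p pics; ls; python3 - <<'E'
from cell import get_obs, eyes, env
import cv2,numpy as np
print(get_obs())
for n in ["top","scene"]:
    d=eyes.read_camera(n); cv2.imwrite(f"pics/{n}0.png",d["frame"][:,:,::-1]); np.savez(f"{n}0.npz",**d)
    print(n,[ (k,d[k]) for k in d if k not in("frame","depth")])
E
```

```text
pics
{'time_s': 0.0, 'qpos': array([-71.55538523,  18.43689321,  -4.01592879,  83.17358126,
         1.29454516,  78.54319986,  -3.25978591]), 'joint_velocities': array([ 0.08377719, -0.04355897,  0.00326221,  0.00260397,  0.05818266,
        0.05211607, -0.06952781]), 'effort': array([ 8.58662133e-05, -4.91285169e+01, -4.03785193e-01, -3.12525630e+01,
       -6.39919331e-02,  4.35158762e-02,  1.69685436e-04]), 'tool_pos': array([0.19681098, 0.61890208, 0.22149772]), 'tool_rot': array([-1.79891547e+02,  5.29107155e-03,  1.62365611e+02]), 'force': array([ 0.14772115,  0.11515275, -0.41269213]), 'wrist_torque': array([0.04857605, 0.0515557 , 0.01668304]), 'grasp_force': 0.0, 'grip_width': 0.08689190362898676}
top [('fx', 460.73368360867147), ('fy', 460.73368360867147), ('cx', 283.6034200072555), ('cy', 208.12593362109527), ('distortion', array([0.00413761, 0.        , 0.        , 0.        , 0.        ])), ('origin', array([0.33254202, 0.0383201 , 0.85194478])), ('rotation', array([-165.99828336,   -0.25438794,  -86.91660586]))]
scene [('fx', 525.5818670616061), ('fy', 525.5818670616061), ('cx', 278.11824906752435), ('cy', 209.08830981050482), ('distortion', array([-0.16710252,  0.        ,  0.        ,  0.        ,  0.        ])), ('origin', array([ 0.78638555, -0.45870651,  0.96456963])), ('rotation', array([-148.06504662,    0.29097497,   28.88597209]))]
```

View pics/top0.png

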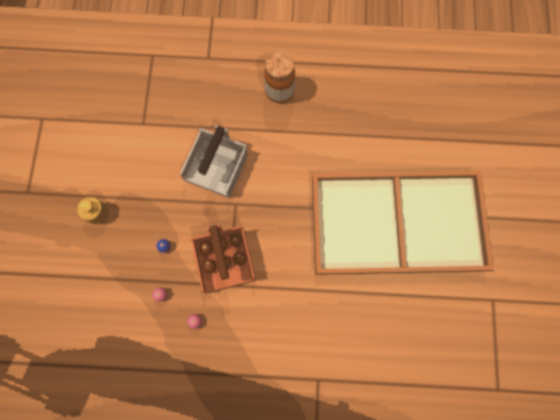

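View pics/scene0.png

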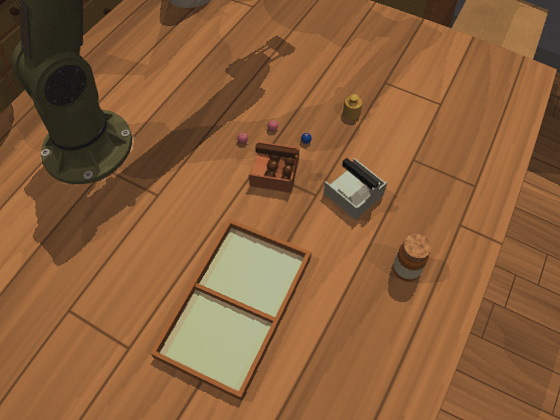

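The top view shows the copper shaker with nuts at (222,258). The steel twin with a black handle stands empty at (215,162), so it isn't the one meant. The tray is at (402,222), with pink and blue balls to the left. Next I'll measure and take an enlarged crop.

```bash
cat > h.py <<'E'
import numpy as np,cv2
from scipy.spatial.transform import Rotation as R
def cloud(d):
    h,w=d["depth"].shape
    K=np.array([[d["fx"],0,d["cx"]],[0,d["fy"],d["cy"]],[0,0,1]])
    u,v=np.meshgrid(np.arange(w),np.arange(h))
    n=cv2.undistortPoints(np.stack([u,v],-1).reshape(-1,1,2).astype(float),K,np.array(d["distortion"])).reshape(h,w,2)
    p=np.dstack([n,np.ones((h,w))])*d["depth"][...,None]
    return p@R.from_euler("xyz",d["rotation"],degrees=True).as_matrix().T+d["origin"]
def rect(p):
    (c,s,a)=cv2.minAreaRect((p[:,:2]*1000).astype(np.float32)); return np.round(c,1),np.round(s,1),round(a,1)
E
python3 - <<'E'
from h import *
ims=[]
for n,(x,y,s) in {"top":(180,215,90),"scene":(240,130,80)}.items():
    d=dict(np.load(n+"0.npz")); P=cloud(d); f=d["frame"]; hsv=cv2.cvtColor(f,cv2.COLOR_RGB2HSV)
    ims.append(cv2.resize(f[y:y+s,x:x+s,::-1],(390,390),interpolation=cv2.INTER_CUBIC))
    z=P[...,2]; m=(hsv[...,0]>25)&(hsv[...,0]<60)&(hsv[...,2]>150)&(z<.016)&(z>0)
    k=cv2.morphologyEx(m.astype(np.uint8),cv2.MORPH_OPEN,np.ones((3,3)))
    c,l,st,_=cv2.connectedComponentsWithStats(k)
    for i in range(1,c):
        if st[i,4]>1500: q=P[l==i]; print(n,"lining",rect(q),np.median(q[:,2]),st[i,:4])
    tray=(z>.02)&(z<.04)
    b={"top":np.s_[160:285,300:500],"scene":np.s_[220:400,150:315]}[n]
    print("tray wall",rect(P[b][tray[b]]))
    b={"top":np.s_[222:295,185:260],"scene":np.s_[140:192,246:302]}[n]
    Q=P[b];zz=Q[...,2]
    hm=(zz>.078)&(zz<.1); print(n,"handle",rect(Q[hm]),np.percentile(Q[hm][:,2],[50,95]),hm.sum())
    wm=(zz>.037)&(zz<.05); print("walls",rect(Q[wm]))
    al=(zz>.012)&(zz<.1); print("all",rect(Q[al]))
cv2.imwrite("pics/crop0.png",np.hstack(ims))
E
```

```text
top lining (array([521.9, -96.4]), array([146.2, 131.5]), 4.0) 0.00813578409026422 [323 186  74  77]
top lining (array([ 532.7, -247.3]), array([142.7, 132.1]), 4.8) 0.007971085690747726 [403 186  75  75]
tray wall (array([ 526.4, -169.6]), array([187. , 317.6]), 4.3)
top handle (array([442.6, 150.9]), array([92.2, 21. ]), 16.5) [0.08865906 0.09119987] 488
walls (array([438.1, 149.2]), array([96.7, 94.2]), 17.6)
all (array([439.1, 149.5]), array([99.4, 94.2]), 17.5)
scene lining (array([522.3, -95.4]), array([157.9, 132.2]), 4.5) 0.00937647206454173 [206 234  95  82]
scene lining (array([ 534.7, -248.6]), array([154.8, 134.2]), 4.4) 0.009172945288543177 [166 296 103  93]
tray wall (array([ 525.3, -170.9]), array([188.8, 318.2]), 4.2)
scene handle (array([444.3, 145.5]), array([91.6, 25. ]), 22.2) [0.08822935 0.09184085] 344
walls (array([439.8, 147.6]), array([ 98.8, 100.3]), 17.6)
all (array([420.1, 149.8]), array([136.1, 115.6]), 15.5)
```

View pics/crop0.png

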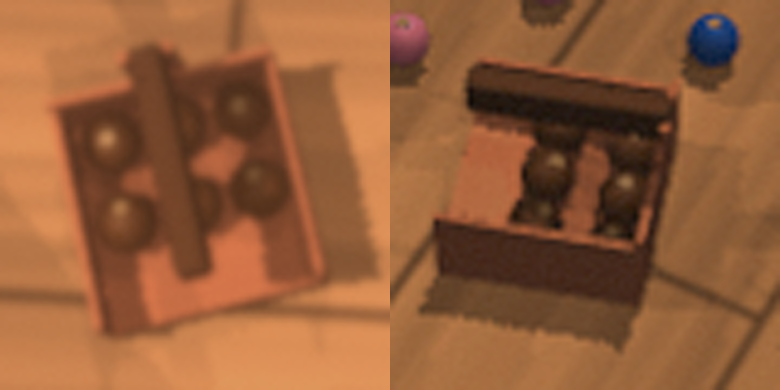

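The left crop is from the top view and the right crop from the scene view. The copper box holds six nuts in two rows. Its bare floor and open mouth are at the bottom of the top crop (~(200,300)), facing the robot, with the back wall at the top. The handle overhang agrees, so the shaker's yaw is ≈17.4° and the grip point is ≈(0.438, 0.1495). The steel twin is empty, so this is the right one.

```bash
cat >> h.py <<'E'
def rel(o,pos,rpy):
    """row shift/turn from state o to the TCP pose"""
    A=R.from_euler("xyz",o["tool_rot"],degrees=True); B=R.from_euler("xyz",rpy,degrees=True)
    return np.round(np.r_[A.inv().apply(np.array(pos)-o["tool_pos"])/.3,(A.inv()*B).as_rotvec()/np.pi],4).tolist()
E
python3 - <<'E'
from h import *
from cell import get_obs
print(rel(get_obs(),[.438,.1495,.15],[180,0,17.4]))
E
```

```text
[-1.2401, -1.2474, 0.2408, -0.0002, 0.0007, 0.8054]
```

>>> servo_tool:
  series:
    - [[-0.8,-0.8,0.15,0,0,0.47,1],[-0.8,-0.8,0.15,0,0,0.47,1],[-0.8,-0.8,0.15,0,0,0.47,1],[-0.8,-0.8,0.15,0,0,0.47,1],[-0.8,-0.8,0.15,0,0,0.47,1],[-0.8,-0.8,0.15,0,0,0.47,1],[-0.8,-0.8,0.15,0,0,0.47,1],[-0.8,-0.8,0.15,0,0,0.47,1],[-0.8,-0.8,0.15,0,0,0.47,1],[-0.8,-0.8,0.15,0,0,0.47,1],[-0.8,-0.8,0.15,0,0,0.47,1],[-0.8,-0.8,0.15,0,0,0.47,1]]
  grip_force: 60

```text
time_s: 1.1
tool_pos: [0.353, 0.3173, 0.1772]
tool_rot: [-180.0, 0.0, 77.4]
force: [-0.3, -0.4, -0.5]
grip_width: 0.0871
grasp_force: 0.0
```

```bash
python3 - <<'E'
from h import *
from cell import get_obs
print(rel(get_obs(),[.438,.1495,.15],[180,0,17.4]))
E
```

```text
[-0.4838, 0.3991, 0.0908, -0.0001, 0.0002, 0.3331]
```

>>> servo_tool:
  series:
    - [[-0.484,0.399,0.09,0,0,0.333,1],[-0.484,0.399,0.09,0,0,0.333,1],[-0.484,0.399,0.09,0,0,0.333,1],[-0.484,0.399,0.09,0,0,0.333,1],[-0.484,0.399,0.09,0,0,0.333,1],[-0.484,0.399,0.09,0,0,0.333,1],[-0.484,0.399,0.09,0,0,0.333,1],[-0.484,0.399,0.09,0,0,0.333,1],[-0.484,0.399,0.09,0,0,0.333,1],[-0.484,0.399,0.09,0,0,0.333,1],[-0.484,0.399,0.09,0,0,0.333,1],[-0.484,0.399,0.09,0,0,0.333,1]]

```text
time_s: 2.1
tool_pos: [0.439, 0.1507, 0.1504]
tool_rot: [180.0, 0.0, 17.9]
force: [0.0, -0.4, -0.1]
grip_width: 0.0871
grasp_force: 0.0
```

```bash
python3 - <<'E'
from h import *
from cell import get_obs,eyes
o=get_obs(); d=eyes.read_camera("wrist"); cv2.imwrite("pics/w0.png",d["frame"][:,:,::-1])
M=np.array(d["mount"]); A=R.from_euler("xyz",o["tool_rot"],degrees=True).as_matrix()
d["origin"]=A@M[:3,3]+o["tool_pos"]; d["rotation"]=R.from_matrix(A@M[:3,:3]).as_euler("xyz",degrees=True)
P=cloud(d); z=P[...,2]; m=(z>.078)&(z<.1)&(d["depth"]>0)&(abs(P[...,0]-.44)<.07)&(abs(P[...,1]-.15)<.06)
f=d["frame"].astype(int); m&=f.sum(2)<330
q=P[m]; print("handle",rect(q),m.sum(),np.percentile(q[:,2],[5,50,95]))
m=(z>.037)&(z<.05)&(abs(P[...,0]-.44)<.08)&(abs(P[...,1]-.15)<.08); print("walls",rect(P[m]))
print(o["tool_pos"],o["tool_rot"],o["qpos"],rel(o,[.438,.1495,.066],[180,0,17.4]))
E
```

```text
handle (array([442.8, 151. ]), array([89.5, 21.2]), 15.4) 2259 [0.08856345 0.09045623 0.09164664]
walls (array([438.2, 147.2]), array([99.9, 93.6]), 17.4)
[0.43901838 0.15074934 0.1504271 ] [1.79999792e+02 1.26280196e-02 1.79132108e+01] [-44.12734691  -2.08855844  21.59860596 114.61058009   0.83204057
  67.34619999 -94.94921692] [-0.0044, 0.0029, 0.2814, 0.0, 0.0001, 0.0029]
```

View pics/w0.png

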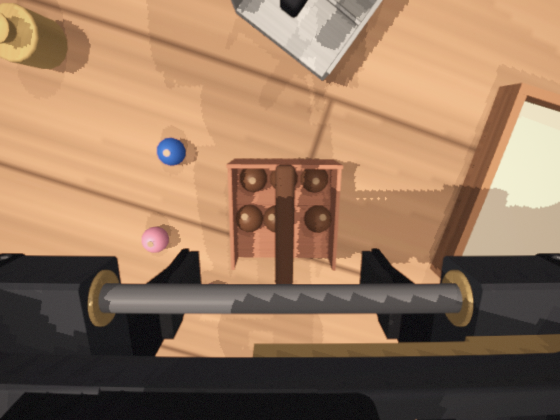

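The wrist view shows the copper shaker centred at (285,215). Its handle runs vertically at column 285, the back wall is at row 163 and the mouth is at the bottom. I'll descend and grip.

>>> servo_tool:
  series:
    - [[-0.004,0.003,0.07,0,0,0.003,1],[-0.004,0.003,0.14,0,0,0.003,1],[-0.004,0.003,0.2,0,0,0.003,1],[-0.004,0.003,0.25,0,0,0.003,1],[-0.004,0.003,0.28,0,0,0.003,1],[-0.004,0.003,0.28,0,0,0.003,1],[-0.004,0.003,0.28,0,0,0.003,0],[-0.004,0.003,0.28,0,0,0.003,0],[-0.004,0.003,0.28,0,0,0.003,0],[-0.004,0.003,0.28,0,0,0.003,0],[-0.004,0.003,0.28,0,0,0.003,0],[-0.004,0.003,0.28,0,0,0.003,0]]
  grip_force: 60

```text
time_s: 3.15
tool_pos: [0.4386, 0.1497, 0.067]
tool_rot: [-180.0, -0.1, 17.3]
force: [0.1, 0.6, 0.1]
grip_width: 0.0549
grasp_force: 0.0
```

>>> servo_tool:
  series:
    - [[0,0,0,0,0,0,0],[0,0,0,0,0,0,0],[0,0,0,0,0,0,0],[0,0,0,0,0,0,0],[0,0,0,0,0,0,0],[0,0,0,0,0,0,0]]

```text
time_s: 3.65
tool_pos: [0.4384, 0.1492, 0.0666]
tool_rot: [180.0, 0.0, 17.3]
force: [0.4, -2.0, -0.7]
grip_width: 0.0151
grasp_force: 0.6
```

>>> servo_tool:
  series:
    - [[0,0,0,0,0,0,0],[0,0,0,0,0,0,0],[0,0,0,0,0,0,0],[0,0,0,0,0,0,0],[0,0,-0.006,0,0,0,0],[0,0,-0.02,0,0,0,0],[0,0,-0.04,0,0,0,0],[0,0,-0.065,0,0,0,0],[0,0,-0.09,0,0,0,0],[0,0,-0.11,0,0,0,0],[0,0,-0.125,0,0,0,0],[0,0,-0.13,0,0,0,0]]

```text
time_s: 4.65
tool_pos: [0.4389, 0.1499, 0.1068]
tool_rot: [-180.0, -0.1, 17.3]
force: [0.5, -0.3, -2.7]
grip_width: 0.0134
grasp_force: 60.0
```

```bash
python3 - <<'E'
from h import *
from cell import get_obs,eyes
o=get_obs(); d=eyes.read_camera("wrist"); cv2.imwrite("pics/w1.png",d["frame"][:,:,::-1])
c,s=np.cos(np.radians(4.3)),np.sin(np.radians(4.3))
T=np.array([.526,-.170])
def world(x,y): return T+[c*x-s*y,s*x+c*y]
# +y half: lip at tray x=+.030 when tilted 17
print(o["force"],o["grip_width"],o["grasp_force"])
for y in(.077,-.077):
    w=world(.056,y); print(w,rel(o,[*w,.16],[180,0,4.3]))
E
```

```text
[ 0.495633   -0.29945793 -2.72894687] 0.013437884731997378 59.9998658336699
[ 0.57606901 -0.08901794] [0.2002, 0.8961, -0.1776, -0.0003, -0.0006, 0.0721]
[ 0.58761573 -0.24258445] [0.0849, 1.3963, -0.1782, -0.0003, -0.0006, 0.0721]
```

View pics/w1.png

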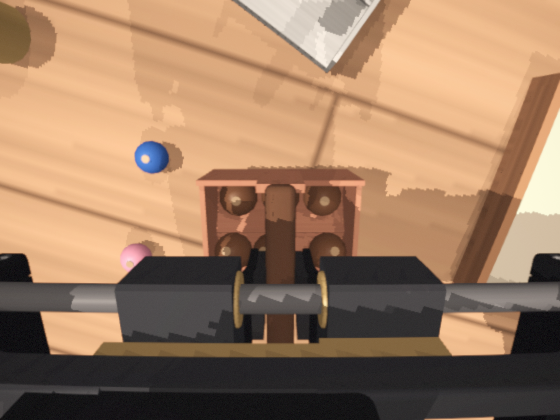

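The wrist view shows the shaker held level, with both rows of nuts still in it (rows 200 and 248). Next I'll carry it smoothly over the +y half.

>>> servo_tool:
  series:
    - [[0,0.001,0,0,0,0,0],[0.001,0.005,0,0,0,0,0],[0.003,0.014,-0.001,0,0,0.001,0],[0.007,0.032,-0.003,0,0,0.003,0],[0.013,0.058,-0.005,0,0,0.005,0],[0.021,0.093,-0.008,0,0,0.007,0],[0.031,0.137,-0.012,0,0,0.011,0],[0.042,0.188,-0.016,0,0,0.015,0],[0.055,0.247,-0.021,0,0,0.02,0],[0.069,0.311,-0.027,0,0,0.025,0],[0.084,0.378,-0.034,0,0,0.03,0],[0.1,0.448,-0.042,0,0,0.036,0]]

```text
time_s: 5.7
tool_pos: [0.5077, 0.0277, 0.1184]
tool_rot: [180.0, -0.0, 10.7]
force: [-0.2, 0.4, -3.8]
grip_width: 0.0131
grasp_force: 60.0
```

```bash
python3 - <<'E'
from h import *
from cell import get_obs
o=get_obs(); print(o["tool_pos"],o["tool_rot"],rel(o,[.576,-.089,.126],[180,0,4.3]))
E
```

```text
[0.50772787 0.0276953  0.11840454] [ 1.79978179e+02 -1.63596918e-02  1.06691853e+01] [0.1516, 0.4244, -0.0251, 0.0001, -0.0001, 0.0354]
```

>>> servo_tool:
  series:
    - [[0.024,0.066,-0.004,0,0,0.006,0],[0.047,0.13,-0.008,0,0,0.011,0],[0.068,0.19,-0.011,0,0,0.016,0],[0.088,0.246,-0.015,0,0,0.021,0],[0.105,0.295,-0.017,0,0,0.025,0],[0.12,0.337,-0.02,0,0,0.028,0],[0.132,0.37,-0.022,0,0,0.031,0],[0.141,0.394,-0.023,0,0,0.033,0],[0.147,0.411,-0.024,0,0,0.034,0],[0.15,0.42,-0.025,0,0,0.035,0],[0.152,0.424,-0.025,0,0,0.035,0],[0.152,0.424,-0.025,0,0,0.035,0]]

```text
time_s: 6.7
tool_pos: [0.5755, -0.0858, 0.1256]
tool_rot: [-180.0, 0.0, 4.5]
force: [-0.1, 0.1, -2.5]
grip_width: 0.0135
grasp_force: 60.0
```

```bash
cat >> h.py <<'E'
def tilt(o,P,yaw,ths,L=.014):
    """rows that hold handle point P and tip mouth down by ths (deg)"""
    out=[]
    for t in ths:
        B=R.from_euler("z",yaw,degrees=True)*R.from_euler("y",-t,degrees=True)*R.from_euler("x",180,degrees=True)
        out.append(rel(o,np.array(P)+B.apply([0,0,L]),B.as_euler("xyz",degrees=True)))
    return out
E
python3 - <<'E'
from h import *
from cell import get_obs
o=get_obs(); print(o["tool_pos"],o["tool_rot"],o["qpos"])
for r in tilt(o,[.576,-.089,.140],4.3,[3,6,9,12,15,17,43]): print(r)
E
```

```text
[ 0.57551708 -0.08582157  0.12561944] [-1.79976304e+02  7.01123401e-03  4.54104487e+00] [-24.42700497  15.74019957  35.42901396 101.19199077  -9.91940961
  66.20700257 -71.44700996]
[0.0032, 0.0107, -0.0013, -0.0002, 0.0167, 0.0013]
[0.0056, 0.0107, -0.0015, -0.0002, 0.0334, 0.0013]
[0.0081, 0.0107, -0.0018, -0.0002, 0.05, 0.0013]
[0.0105, 0.0107, -0.0023, -0.0003, 0.0667, 0.0013]
[0.0128, 0.0107, -0.0029, -0.0003, 0.0834, 0.0013]
[0.0144, 0.0107, -0.0033, -0.0003, 0.0945, 0.0013]
[0.0326, 0.0108, -0.0138, -0.0006, 0.2389, 0.0012]
```

>>> servo_tool:
  series:
    - [[0.002,0.01,-0.001,0,0.011,0.001,0],[0.004,0.01,-0.001,0,0.022,0.001,0],[0.0056,0.01,-0.0015,0,0.033,0.001,0],[0.007,0.01,-0.0016,0,0.043,0.001,0],[0.008,0.01,-0.0018,0,0.05,0.001,0],[0.009,0.01,-0.002,0,0.057,0.001,0],[0.01,0.01,-0.0022,0,0.064,0.001,0],[0.011,0.01,-0.0024,0,0.071,0.001,0],[0.012,0.01,-0.0027,0,0.078,0.001,0],[0.013,0.01,-0.003,0,0.084,0.001,0],[0.0136,0.01,-0.0031,0,0.09,0.001,0],[0.0144,0.01,-0.0033,0,0.0945,0.001,0]]

```text
time_s: 7.7
tool_pos: [0.5797, -0.0885, 0.1266]
tool_rot: [-179.9, -17.1, 4.3]
force: [-0.8, -0.6, -3.5]
grip_width: 0.0135
grasp_force: 60.0
```

>>> servo_tool:
  series:
    - [[0,0,0,0,0,0,0],[0,0,0,0,0,0,0],[0,0,0,0,0,0,0],[0,0,0,0,0,0,0],[0,0,0,0,0,0,0],[0,0,0,0,0,0,0],[0,0,0,0,0,0,0],[0,0,0,0,0,0,0],[0,0,0,0,0,0,0],[0,0,0,0,0,0,0]]

```text
time_s: 8.53
tool_pos: [0.5801, -0.0889, 0.1266]
tool_rot: [-180.0, -17.0, 4.3]
force: [0.7, -0.7, -2.6]
grip_width: 0.0135
grasp_force: 60.0
```

```bash
python3 - <<'E'
from h import *
from cell import get_obs,eyes
o=get_obs(); print(o["tool_pos"],o["tool_rot"])
ims=[cv2.resize(eyes.read_camera(n)["frame"][y:y+h,x:x+w,::-1],(390,300)) for n,x,y,w,h in(("wrist",0,0,560,420),("scene",140,170,230,177))]
cv2.imwrite("pics/p1.png",np.hstack(ims))
E
```

```text
[ 0.58009718 -0.08894266  0.12664209] [-179.97270733  -17.01164058    4.3198747 ]
```

View pics/p1.png

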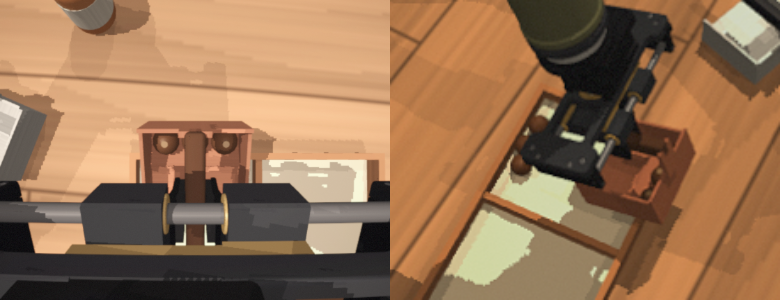

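Wrist (left): the back row is still in the shaker, with two nuts visible at (165,142) and (230,142). Scene (right): front-row nuts lie in the +y half at (540,123) and (520,165), with no sign of any outside. I'll level the shaker and move it to the −y half.

```bash
cat >> h.py <<'E'
def path(o,poses,yaw=4.3,L=.014):
    """poses: (P, tilt) list -> rows, in calls of 12, each from the last commanded pose"""
    o=dict(tool_pos=o["tool_pos"],tool_rot=o["tool_rot"])
    for i in range(0,len(poses),12):
        print([[round(v,3) for v in tilt(o,P,yaw,[t],L)[0]]+[0] for P,t in poses[i:i+12]])
        P,t=poses[min(i+11,len(poses)-1)]
        B=R.from_euler("z",yaw,degrees=True)*R.from_euler("y",-t,degrees=True)*R.from_euler("x",180,degrees=True)
        o=dict(tool_pos=np.array(P)+B.apply([0,0,L]),tool_rot=B.as_euler("xyz",degrees=True))
def mj(s): s=np.clip(s,0,1); return 10*s**3-15*s**4+6*s**5
E
python3 - <<'E'
from h import *
from cell import get_obs
a=np.array([.576,-.089,.14]);b=np.array([.5667,-.2442,.128])
path(get_obs(),[(a+(b-a)*mj((k-4)/20),17*(1-mj(k/9))) for k in range(1,25)])
E
```

```text
[[-0.0, -0.001, 0.0, -0.0, -0.001, 0.0, 0], [-0.001, -0.001, 0.0, -0.0, -0.007, 0.0, 0], [-0.003, -0.001, 0.0, -0.0, -0.02, 0.0, 0], [-0.005, -0.001, -0.0, -0.0, -0.037, 0.0, 0], [-0.008, -0.0, -0.001, -0.0, -0.057, 0.0, 0], [-0.011, 0.004, -0.001, -0.0, -0.075, 0.0, 0], [-0.015, 0.013, -0.001, -0.0, -0.087, 0.0, 0], [-0.018, 0.029, -0.001, -0.0, -0.093, 0.0, 0], [-0.022, 0.052, -0.0, -0.0, -0.095, 0.0, 0], [-0.026, 0.083, 0.001, -0.0, -0.095, 0.0, 0], [-0.032, 0.12, 0.002, -0.0, -0.095, 0.0, 0], [-0.038, 0.162, 0.004, -0.0, -0.095, 0.0, 0]]
[[-0.006, 0.046, 0.004, 0.0, 0.0, 0.0, 0], [-0.013, 0.094, 0.007, 0.0, 0.0, 0.0, 0], [-0.019, 0.142, 0.011, 0.0, 0.0, 0.0, 0], [-0.025, 0.188, 0.015, 0.0, 0.0, 0.0, 0], [-0.031, 0.23, 0.018, 0.0, 0.0, 0.0, 0], [-0.036, 0.267, 0.021, 0.0, 0.0, 0.0, 0], [-0.04, 0.297, 0.023, 0.0, 0.0, 0.0, 0], [-0.043, 0.321, 0.025, 0.0, 0.0, 0.0, 0], [-0.046, 0.337, 0.026, 0.0, 0.0, 0.0, 0], [-0.047, 0.346, 0.027, 0.0, 0.0, 0.0, 0], [-0.048, 0.35, 0.027, 0.0, 0.0, 0.0, 0], [-0.048, 0.35, 0.027, 0.0, 0.0, 0.0, 0]]
```

>>> servo_tool:
  series:
    - [[0,0,0,0,-0.001,0,0],[-0.001,0,0,0,-0.007,0,0],[-0.003,0,0,0,-0.02,0,0],[-0.005,0,0,0,-0.037,0,0],[-0.008,0,-0.001,0,-0.057,0,0],[-0.011,0.004,-0.001,0,-0.075,0,0],[-0.015,0.013,-0.001,0,-0.087,0,0],[-0.018,0.029,-0.001,0,-0.093,0,0],[-0.022,0.052,0,0,-0.095,0,0],[-0.026,0.083,0.001,0,-0.095,0,0],[-0.032,0.12,0.002,0,-0.095,0,0],[-0.038,0.162,0.004,0,-0.095,0,0]]

```text
time_s: 9.63
tool_pos: [0.5727, -0.1396, 0.1222]
tool_rot: [-180.0, 0.1, 4.3]
force: [0.7, 0.1, -3.2]
grip_width: 0.0136
grasp_force: 60.0
```

>>> servo_tool:
  series:
    - [[-0.006,0.046,0.004,0,0,0,0],[-0.013,0.094,0.007,0,0,0,0],[-0.019,0.142,0.011,0,0,0,0],[-0.025,0.188,0.015,0,0,0,0],[-0.031,0.23,0.018,0,0,0,0],[-0.036,0.267,0.021,0,0,0,0],[-0.04,0.297,0.023,0,0,0,0],[-0.043,0.321,0.025,0,0,0,0],[-0.046,0.337,0.026,0,0,0,0],[-0.047,0.346,0.027,0,0,0,0],[-0.048,0.35,0.027,0,0,0,0],[-0.048,0.35,0.027,0,0,0,0]]

```text
time_s: 10.63
tool_pos: [0.5669, -0.2437, 0.114]
tool_rot: [-180.0, 0.1, 4.3]
force: [0.1, -0.7, -2.3]
grip_width: 0.0133
grasp_force: 60.0
```

```bash
python3 - <<'E'
from h import *
from cell import get_obs
o=get_obs(); print(o["tool_pos"],o["tool_rot"],o["qpos"])
b=[.5667,-.2442,.128]
path(o,[(b,43*k/36) for k in range(1,37)])
E
```

```text
[ 0.56687174 -0.24369602  0.11395651] [-1.79956204e+02  8.73602222e-02  4.34973226e+00] [-10.38462814  21.75338502  38.631148    96.78302968 -14.58450153
  66.69379146 -53.54888732]
[[0.0, 0.002, -0.0, -0.0, 0.007, 0.0, 0], [0.001, 0.002, -0.0, -0.0, 0.014, 0.0, 0], [0.002, 0.002, -0.0, -0.0, 0.02, 0.0, 0], [0.003, 0.002, -0.0, -0.0, 0.027, 0.0, 0], [0.004, 0.002, -0.0, -0.0, 0.034, 0.0, 0], [0.005, 0.002, -0.001, -0.0, 0.04, 0.0, 0], [0.006, 0.002, -0.001, -0.0, 0.047, 0.0, 0], [0.007, 0.002, -0.001, -0.0, 0.054, 0.0, 0], [0.008, 0.002, -0.001, -0.0, 0.06, 0.0, 0], [0.009, 0.002, -0.001, -0.0, 0.067, 0.0, 0], [0.01, 0.002, -0.001, -0.0, 0.073, 0.0, 0], [0.011, 0.002, -0.002, -0.0, 0.08, 0.0, 0]]
[[0.001, 0.0, -0.0, -0.0, 0.007, 0.0, 0], [0.002, 0.0, -0.0, 0.0, 0.013, 0.0, 0], [0.003, 0.0, -0.0, 0.0, 0.02, 0.0, 0], [0.004, -0.0, -0.0, -0.0, 0.026, 0.0, 0], [0.005, 0.0, -0.0, -0.0, 0.033, 0.0, 0], [0.006, 0.0, -0.0, -0.0, 0.04, 0.0, 0], [0.007, -0.0, -0.001, -0.0, 0.046, 0.0, 0], [0.008, 0.0, -0.001, 0.0, 0.053, 0.0, 0], [0.009, 0.0, -0.001, 0.0, 0.06, 0.0, 0], [0.01, 0.0, -0.001, -0.0, 0.066, 0.0, 0], [0.011, 0.0, -0.001, -0.0, 0.073, 0.0, 0], [0.012, 0.0, -0.002, -0.0, 0.08, 0.0, 0]]
[[0.001, 0.0, -0.0, 0.0, 0.007, -0.0, 0], [0.002, -0.0, -0.0, 0.0, 0.013, 0.0, 0], [0.003, -0.0, -0.0, 0.0, 0.02, 0.0, 0], [0.004, -0.0, -0.0, -0.0, 0.026, 0.0, 0], [0.005, -0.0, -0.0, 0.0, 0.033, 0.0, 0], [0.006, -0.0, -0.0, -0.0, 0.04, 0.0, 0], [0.007, -0.0, -0.001, -0.0, 0.046, 0.0, 0], [0.008, -0.0, -0.001, 0.0, 0.053, 0.0, 0], [0.009, -0.0, -0.001, -0.0, 0.06, 0.0, 0], [0.01, -0.0, -0.001, 0.0, 0.066, 0.0, 0], [0.011, -0.0, -0.001, 0.0, 0.073, 0.0, 0], [0.012, -0.0, -0.002, 0.0, 0.08, 0.0, 0]]
```

>>> servo_tool:
  series:
    - [[0,0.002,0,0,0.007,0,0],[0.001,0.002,0,0,0.014,0,0],[0.002,0.002,0,0,0.02,0,0],[0.003,0.002,0,0,0.027,0,0],[0.004,0.002,0,0,0.034,0,0],[0.005,0.002,-0.001,0,0.04,0,0],[0.006,0.002,-0.001,0,0.047,0,0],[0.007,0.002,-0.001,0,0.054,0,0],[0.008,0.002,-0.001,0,0.06,0,0],[0.009,0.002,-0.001,0,0.067,0,0],[0.01,0.002,-0.001,0,0.073,0,0],[0.011,0.002,-0.002,0,0.08,0,0]]

```text
time_s: 11.63
tool_pos: [0.5701, -0.2443, 0.1146]
tool_rot: [-180.0, -14.4, 4.3]
force: [0.2, 0.2, -2.6]
grip_width: 0.0135
grasp_force: 60.0
```

>>> servo_tool:
  series:
    - [[0.0005,0,0,0,0.004,0,0],[0.001,0,0,0,0.007,0,0],[0.0015,0,0,0,0.01,0,0],[0.002,0,0,0,0.013,0,0],[0.0025,0,0,0,0.017,0,0],[0.003,0,0,0,0.02,0,0],[0.0035,0,0,0,0.023,0,0],[0.004,0,0,0,0.026,0,0],[0.0045,0,0,0,0.03,0,0],[0.005,0,0,0,0.033,0,0],[0.0055,0,0,0,0.037,0,0],[0.006,0,-0.0005,0,0.04,0,0]]

```text
time_s: 12.63
tool_pos: [0.5717, -0.2442, 0.1151]
tool_rot: [-180.0, -21.6, 4.3]
force: [0.1, -0.4, -2.9]
grip_width: 0.0136
grasp_force: 60.0
```

>>> servo_tool:
  series:
    - [[0.0005,0,0,0,0.004,0,0],[0.001,0,0,0,0.007,0,0],[0.0015,0,0,0,0.01,0,0],[0.002,0,0,0,0.013,0,0],[0.0025,0,0,0,0.017,0,0],[0.003,0,0,0,0.02,0,0],[0.0035,0,0,0,0.023,0,0],[0.004,0,0,0,0.026,0,0],[0.0045,0,0,0,0.03,0,0],[0.005,0,0,0,0.033,0,0],[0.0055,0,0,0,0.037,0,0],[0.006,0,-0.0005,0,0.04,0,0]]

```text
time_s: 13.63
tool_pos: [0.5733, -0.2441, 0.1159]
tool_rot: [-180.0, -28.8, 4.3]
force: [0.8, -0.6, -4.0]
grip_width: 0.0136
grasp_force: 60.0
```

>>> servo_tool:
  series:
    - [[0.0005,0,0,0,0.004,0,0],[0.001,0,0,0,0.007,0,0],[0.0015,0,0,0,0.01,0,0],[0.002,0,0,0,0.013,0,0],[0.0025,0,0,0,0.017,0,0],[0.003,0,0,0,0.02,0,0],[0.0035,0,0,0,0.023,0,0],[0.004,0,0,0,0.026,0,0],[0.0045,0,0,0,0.03,0,0],[0.005,0,0,0,0.033,0,0],[0.0055,0,0,0,0.037,0,0],[0.006,0,-0.0005,0,0.04,0,0]]

```text
time_s: 14.63
tool_pos: [0.5749, -0.244, 0.1169]
tool_rot: [-180.0, -36.0, 4.3]
force: [-0.7, 1.1, -2.8]
grip_width: 0.0134
grasp_force: 60.0
```

>>> servo_tool:
  series:
    - [[0.0005,0,0,0,0.004,0,0],[0.001,0,0,0,0.007,0,0],[0.0015,0,0,0,0.01,0,0],[0.002,0,0,0,0.013,0,0],[0.0025,0,0,0,0.017,0,0],[0.003,0,0,0,0.02,0,0],[0.0035,0,0,0,0.023,0,0],[0.004,0,0,0,0.026,0,0],[0.0045,0,0,0,0.03,0,0],[0.005,0,0,0,0.033,0,0],[0.0055,0,0,0,0.037,0,0],[0.006,0,-0.0005,0,0.04,0,0]]

```text
time_s: 15.63
tool_pos: [0.5763, -0.2441, 0.1181]
tool_rot: [180.0, -43.2, 4.3]
force: [-0.7, 0.5, -2.1]
grip_width: 0.0137
grasp_force: 60.0
```

>>> servo_tool:
  series:
    - [[0,0,0,0,0,0,0],[0,0,0,0,0,0,0],[0,0,0,0,0,0,0],[0,0,0,0,0,0,0],[0,0,0,0,0,0,0],[0,0,0,0,0,0,0],[0,0,0,0,0,0,0],[0,0,0,0,0,0,0]]

```text
time_s: 16.3
tool_pos: [0.5764, -0.2438, 0.1182]
tool_rot: [-180.0, -43.1, 4.3]
force: [0.6, -0.2, -2.6]
grip_width: 0.0135
grasp_force: 60.0
```

```bash
python3 - <<'E'
from h import *
from cell import get_obs,eyes
o=get_obs(); print(o["tool_pos"],o["tool_rot"])
ims=[cv2.resize(eyes.read_camera(n)["frame"][y:y+h,x:x+w,::-1],(390,300)) for n,x,y,w,h in(("wrist",0,0,560,420),("scene",120,220,230,177))]
cv2.imwrite("pics/p2.png",np.hstack(ims))
E
```

```text
[ 0.5763632  -0.2438388   0.11821741] [-179.96590667  -43.11634499    4.30653629]
```

View pics/p2.png

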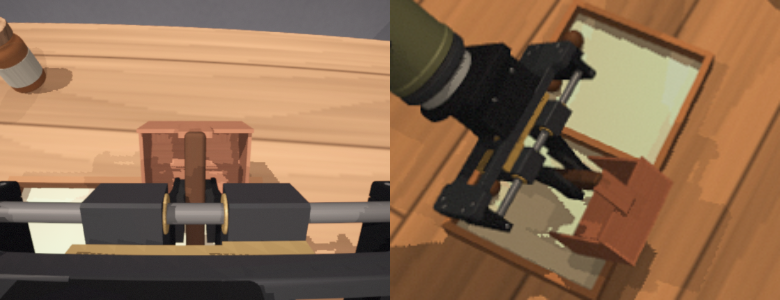

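The shaker's back is empty in the wrist view, and its front is hidden by the fingers. I'll lift it straight up, still tipped and over the half, and check.

>>> servo_tool:
  series:
    - [[0.006,0,-0.006,0,0,0,0],[0.02,0,-0.022,0,0,0,0],[0.045,0,-0.048,0,0,0,0],[0.075,0,-0.08,0,0,0,0],[0.105,0,-0.113,0,0,0,0],[0.135,0,-0.145,0,0,0,0],[0.16,0,-0.172,0,0,0,0],[0.176,0,-0.189,0,0,0,0],[0.182,0,-0.195,0,0,0,0],[0.182,0,-0.195,0,0,0,0]]

```text
time_s: 17.23
tool_pos: [0.5765, -0.2441, 0.1992]
tool_rot: [-180.0, -43.2, 4.3]
force: [0.6, 0.2, -2.8]
grip_width: 0.0134
grasp_force: 60.0
```

```bash
python3 - <<'E'
from h import *
from cell import get_obs,eyes
o=get_obs(); print(o["tool_pos"],o["tool_rot"])
ims=[cv2.resize(eyes.read_camera(n)["frame"][y:y+h,x:x+w,::-1],(390,300),interpolation=cv2.INTER_CUBIC) for n,x,y,w,h in(("top",295,130,210,162),("scene",120,220,230,177))]
cv2.imwrite("pics/p3.png",np.hstack(ims))
E
```

```text
[ 0.57645344 -0.24405122  0.19924546] [-179.98581713  -43.19625548    4.32595876]
```

View pics/p3.png

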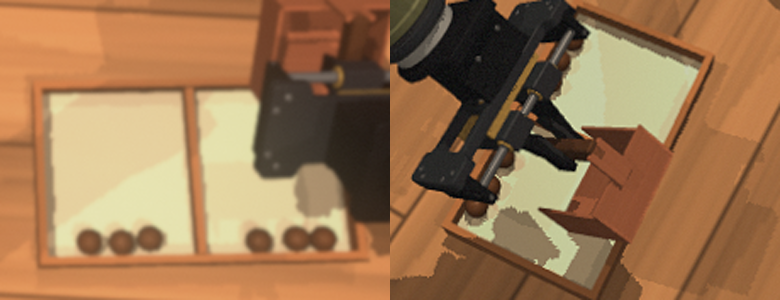

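All six nuts lie in the tray: three in the +y half at (90,240), (121,240) and (150,238), and three in the −y half at (260,240), (297,238) and (323,237). The shaker is empty. I'll set it down on the counter on the tray's +y side, at about (0.47, 0.09).

```bash
python3 - <<'E'
from h import *
from cell import get_obs
a=np.array([.567,-.244,.209]);b=np.array([.47,.09,.16]);c=np.array([.47,.09,.081])
path(get_obs(),[(a+(b-a)*mj(k/24),43.2*(1-mj(k/14))) for k in range(1,25)]+[(b+(c-b)*mj(k/12),0) for k in range(1,13)])
E
```

```text
[[0.004, -0.002, -0.001, -0.0, -0.0, -0.0, 0], [0.002, -0.007, -0.001, -0.0, -0.005, -0.0, 0], [-0.003, -0.019, -0.002, -0.0, -0.016, -0.0, 0], [-0.011, -0.041, -0.003, -0.0, -0.034, -0.0, 0], [-0.023, -0.074, -0.005, -0.0, -0.058, -0.0, 0], [-0.038, -0.118, -0.007, -0.0, -0.088, -0.0, 0], [-0.056, -0.174, -0.011, -0.0, -0.119, 0.0, 0], [-0.077, -0.239, -0.015, -0.0, -0.151, 0.0, 0], [-0.1, -0.313, -0.02, -0.0, -0.18, 0.0, 0], [-0.123, -0.394, -0.025, -0.0, -0.205, 0.0, 0], [-0.147, -0.48, -0.03, -0.0, -0.223, 0.0, 0], [-0.17, -0.568, -0.035, -0.0, -0.234, 0.0, 0]]
[[-0.019, -0.088, 0.012, 0.0, -0.005, -0.0, 0], [-0.038, -0.174, 0.024, 0.0, -0.006, -0.0, 0], [-0.055, -0.255, 0.036, 0.0, -0.006, -0.0, 0], [-0.071, -0.329, 0.046, 0.0, -0.006, -0.0, 0], [-0.085, -0.395, 0.055, 0.0, -0.006, -0.0, 0], [-0.097, -0.45, 0.063, 0.0, -0.006, -0.0, 0], [-0.106, -0.494, 0.069, 0.0, -0.006, -0.0, 0], [-0.113, -0.527, 0.074, 0.0, -0.006, -0.0, 0], [-0.118, -0.549, 0.077, 0.0, -0.006, -0.0, 0], [-0.12, -0.561, 0.079, 0.0, -0.006, -0.0, 0], [-0.121, -0.567, 0.079, 0.0, -0.006, -0.0, 0], [-0.122, -0.567, 0.08, 0.0, -0.006, -0.0, 0]]
[[0.0, -0.0, 0.001, 0.0, 0.0, 0.0, 0], [0.0, -0.0, 0.009, 0.0, 0.0, 0.0, 0], [0.0, -0.0, 0.027, 0.0, 0.0, 0.0, 0], [0.0, -0.0, 0.055, 0.0, 0.0, 0.0, 0], [0.0, -0.0, 0.091, 0.0, 0.0, 0.0, 0], [0.0, -0.0, 0.132, 0.0, 0.0, 0.0, 0], [0.0, -0.0, 0.172, 0.0, 0.0, 0.0, 0], [0.0, -0.0, 0.208, 0.0, 0.0, 0.0, 0], [0.0, -0.0, 0.236, 0.0, 0.0, 0.0, 0], [0.0, -0.0, 0.254, 0.0, 0.0, 0.0, 0], [0.0, -0.0, 0.262, 0.0, 0.0, 0.0, 0], [0.0, -0.0, 0.263, 0.0, 0.0, 0.0, 0]]
```

>>> servo_tool:
  series:
    - [[0.002,-0.002,-0.001,0,0,0,0],[0.002,-0.007,-0.001,0,-0.005,0,0],[-0.003,-0.019,-0.002,0,-0.016,0,0],[-0.011,-0.041,-0.003,0,-0.034,0,0],[-0.023,-0.074,-0.005,0,-0.058,0,0],[-0.038,-0.118,-0.007,0,-0.088,0,0],[-0.056,-0.174,-0.011,0,-0.119,0,0],[-0.077,-0.239,-0.015,0,-0.151,0,0],[-0.1,-0.313,-0.02,0,-0.18,0,0],[-0.123,-0.394,-0.025,0,-0.205,0,0],[-0.147,-0.48,-0.03,0,-0.223,0,0],[-0.17,-0.568,-0.035,0,-0.234,0,0]]

```text
time_s: 18.33
tool_pos: [0.5196, -0.0756, 0.1704]
tool_rot: [-180.0, -0.8, 4.3]
force: [0.2, 0.1, -2.1]
grip_width: 0.0134
grasp_force: 60.0
```

>>> servo_tool:
  series:
    - [[-0.019,-0.088,0.012,0,-0.005,0,0],[-0.038,-0.174,0.024,0,-0.006,0,0],[-0.055,-0.255,0.036,0,-0.006,0,0],[-0.071,-0.329,0.046,0,-0.006,0,0],[-0.085,-0.395,0.055,0,-0.006,0,0],[-0.097,-0.45,0.063,0,-0.006,0,0],[-0.106,-0.494,0.069,0,-0.006,0,0],[-0.113,-0.527,0.074,0,-0.006,0,0],[-0.118,-0.549,0.077,0,-0.006,0,0],[-0.12,-0.561,0.079,0,-0.006,0,0],[-0.121,-0.567,0.079,0,-0.006,0,0],[-0.122,-0.567,0.08,0,-0.006,0,0]]

```text
time_s: 19.33
tool_pos: [0.4704, 0.0894, 0.1466]
tool_rot: [-180.0, 0.1, 4.3]
force: [-0.4, -0.6, -3.2]
grip_width: 0.0134
grasp_force: 60.0
```

```bash
python3 - <<'E'
from h import *
from cell import get_obs
o=get_obs(); print(o["tool_pos"],o["tool_rot"]); print(tilt(o,[.47,.09,.081],4.3,[0]))
E
```

```text
[0.47041742 0.08938603 0.14660026] [-1.79969987e+02  6.89066621e-02  4.30174004e+00]
[[-0.0009, -0.002, 0.2653, -0.0002, 0.0004, 0.0]]
```

>>> servo_tool:
  series:
    - [[0,0,0.002,0,0,0,0],[0,0,0.01,0,0,0,0],[0,0,0.028,0,0,0,0],[0,0,0.056,0,0,0,0],[0,0,0.092,0,0,0,0],[0,0,0.133,0,0,0,0],[0,0,0.173,0,0,0,0],[0,0,0.209,0,0,0,0],[0,0,0.237,0,0,0,0],[0,0,0.255,0,0,0,0],[0,0,0.262,0,0,0,0],[0,0,0.263,0,0,0,0]]

```text
time_s: 20.33
tool_pos: [0.4698, 0.0896, 0.0672]
tool_rot: [-180.0, 0.1, 4.3]
force: [0.7, 0.5, -1.5]
grip_width: 0.0136
grasp_force: 60.0
```

>>> servo_tool:
  series:
    - [[0,0,0,0,0,0,0],[0,0,0,0,0,0,0],[0,0,0.001,0,0,0,0],[0,0,0.002,0,0,0,0],[0,0,0.003,0,0,0,0],[0,0,0.003,0,0,0,0]]

```text
time_s: 20.83
tool_pos: [0.4701, 0.0896, 0.0668]
tool_rot: [-180.0, 0.1, 4.3]
force: [-0.2, -0.8, -2.7]
grip_width: 0.0135
grasp_force: 60.0
```

>>> servo_tool:
  series:
    - [[0,0,0.001,0,0,0,0],[0,0,0.003,0,0,0,0],[0,0,0.004,0,0,0,0],[0,0,0.004,0,0,0,0],[0,0,0.004,0,0,0,0],[0,0,0.004,0,0,0,0]]

```text
time_s: 21.33
tool_pos: [0.47, 0.0897, 0.0665]
tool_rot: [-180.0, 0.1, 4.3]
force: [-3.6, -0.5, 5.6]
grip_width: 0.0136
grasp_force: 60.0
```

Contact with the counter. I'll open, then lift away.

>>> servo_tool:
  series:
    - [[0,0,0,0,0,0,0.7],[0,0,0,0,0,0,0.7],[0,0,0,0,0,0,0.7],[0,0,0,0,0,0,0.7],[0,0,0,0,0,0,0.7],[0,0,0,0,0,0,0.7],[0,0,0,0,0,0,0.7],[0,0,0,0,0,0,0.7],[0,0,0,0,0,0,0.7]]

```text
time_s: 22.08
tool_pos: [0.47, 0.0896, 0.0655]
tool_rot: [-180.0, 0.1, 4.3]
force: [0.1, -0.2, -0.1]
grip_width: 0.0593
grasp_force: 0.0
```

>>> servo_tool:
  series:
    - [[0,0,-0.02,0,0,0,0.7],[0,0,-0.06,0,0,0,0.7],[0,0,-0.12,0,0,0,0.7],[0,0,-0.2,0,0,0,0.7],[0,0,-0.28,0,0,0,0.7],[0,0,-0.36,0,0,0,0.7],[0,0,-0.42,0,0,0,0.7],[0,0,-0.45,0,0,0,0.7],[0,0,-0.45,0,0,0,0.7],[0,0,-0.45,0,0,0,0.7]]

```text
time_s: 22.92
tool_pos: [0.4701, 0.0895, 0.2003]
tool_rot: [-180.0, 0.1, 4.3]
force: [0.5, 0.5, -0.1]
grip_width: 0.0606
grasp_force: 0.0
```

```bash
python3 - <<'E'
from h import *
from cell import get_obs,eyes
o=get_obs(); print(o["tool_pos"],o["grip_width"],o["force"])
ims=[cv2.resize(eyes.read_camera(n)["frame"][y:y+h,x:x+w,::-1],(390,300),interpolation=cv2.INTER_CUBIC) for n,x,y,w,h in(("top",180,90,340,262),("scene",140,90,260,310))]
cv2.imwrite("pics/p4.png",np.hstack(ims))
E
```

```text
[0.47008385 0.08954681 0.20033572] 0.060583919001826254 [ 0.48430451  0.52554537 -0.11898036]
```

View pics/p4.png

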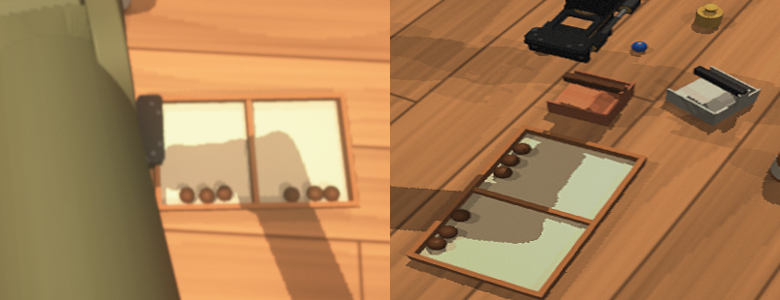

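The scene view shows the empty copper shaker upright at (590,98) beside the tray. Three nuts are at rest in each half and the gripper is clear, so I'm handing in.

```bash
python3 -c "
from cell import env
print(env.sign_off())"
```

```text
the job is handed in; nothing more can be done
None
```

I've handed the job in: the last camera check shows three nutmegs at rest in each half of the tray, and the empty copper shaker standing upright and released on the counter beside it; sign-off gave no verdict.

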